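# Find a flywheel's heavy side on the balancing stand

## Task

I want to mark this pump flywheel for balancing and you will have your hand full by then, so first lay the marker ready on the bench to the right of the balancing stand, in line with the flywheel's shaft and with its near end about 3 cm from the stand's base. Then spin the flywheel by hand and let it run to find its heavy side, and finish holding the rim still between the fingers with the heavy side straight down: do not let go at the end. Leave everything else on the bench where it is.

Things in the scene. Friction and masses are not known exactly. Their poses are not given: they have to be found in the camera images.
- balance_stand: Static balancing stand, grey cast iron, fixed. Base plate 110 (its x) x 214 (its y) mm, top 20 mm above the bench; two A-frames near its ends carry the shaft on bearing discs, 120 mm high, 140 mm free between them. Origin on the bench under the base's middle; x points away from the robot's side (the base reaches 55 mm to either side), y along the shaft (the base's right-hand end is at y = -107 mm), z up.
- axle_mid (a point): Point on the shaft's axis in the middle of the flywheel, 122 mm above the bench; axes as the stand's, not turning. Flywheel: bare steel disc, 110 mm diameter, 16 mm thick along y, its rim's top 177 mm above the bench; pinch it across its flat faces from above. Shaft 12 mm thick; hub 26 mm diameter, 38 mm long, with 18 mm collars making 50 mm.
- slot (a point): Middle of the one 7 mm wide dark timing slot across the rim, 55 mm from the shaft's axis; it turns with the flywheel and shows its angle (23 fine graduations round the rest of the rim, 15 degrees apart). Where the heavy side lies from the slot differs each time; it is neither visible nor marked. (In rules: the flywheel's own z axis points from the shaft to its heavy side.)
- flywheel (a joint): Turning angle of the flywheel, rad, unlimited, its 0 at no particular place, growing as the rim's top moves to the stand's +x. 1.2 to 1.4 kg, its imbalance turns it with 0.06 N m at most. Let go, it runs heavy side down, slowly, in about 2 s, not to and fro. Bearing drag (0.03 N m) stops it some 30 degrees short, equally from either side, and keeps it put if it is that near the bottom or the very top.
- marker_mid (a point): Centre of the black felt marker, 131 mm long, 16 mm thick, 18 g, lying on the bench to the right of the stand; x along its length, z up; 8 mm above the bench. It does not roll.

How it is judged:
By the outcome, as a careful person would: the job done as asked, in the order asked, and still so for the second after the job is handed in, while the arm keeps its last pose, push and grip.
It also fails if it takes over 61 s, if anything falls off the work surface, if the arm or the gripper's body presses on something with over 40 N, if the wrist force passes 120 N, or if a joint passes its speed limit or range.

## Robot

A 6-joint arm with a two-finger parallel gripper is mounted at the origin on a cart in front of the work surface, level with it; the furniture and walls round the work are solid. World frame = base frame: x ahead of the robot, y to its left, z up, the work surface at z = 0. Lengths are in m, angles in rad, forces in N, time in s.
With the tool pointing down it reaches from about 0.275 to 0.825 m from the base axis. Payload 4.9 kg.
Tool frame: the origin (TCP) lies on the mounting face of the last link; the fingertips stand 173 mm ahead of it and the grasp point (between the pads) lies 155 mm ahead of it (tips_ahead is the distance from the TCP to the fingertips, in m); z points along the fingers, y is the line along which they close (so a half turn about z gives the same grasp; the last joint's range is limited). The gripper opens to 85 mm and grips with 20 to 120 N. Pads are 22 mm wide; open, the fingers measure 114 mm over their backs; the gripper's body (76 mm by 85 mm) begins 54 mm behind the grasp point. The pads swing forward as they close: fully open they stand 13 mm farther back than shut.
Start: joints at [-1.448, 0.326, -0.193, 1.052, 0, 1.437], TCP at [0.14, -0.532, 0.405] pointing down, gripper open.
Joint ranges: [-2.65, 2.65], [-0.97, 1.79], [-1.3, 1.35], [-1.93, 2.1], [-1.47, 1.37], [-3.14, 3.14]. Speed limits (rad/s): [2.57, 2.57, 3.14, 3.14, 3.14, 3.14].

## Interface

Orientations are given as a unit quaternion [x, y, z, w].
In Python, from bench import sense, grab_frame, camera_info, finish_job, tips_ahead gives the robot as it stands. The module is installed in compiled form; this text tells all that it offers.
- The arm moves only by the shell command python3 -m crank 'ROWS' [FORCE]. ROWS is JSON, a list of rows, each a list of 5 numbers: the finger opening in m, from 0 to 0.0854, then the shift along the tool's x, y, z in m, then the turn about the tool's z in degrees. In form: [[claw, dx, dy, dz, spin], ...]. A call has 1 to 5 rows; each row shifts and turns the commanded pose from where the row before left it, along the tool's axes as they then stand; what a row does not reach is not made up. A row lasts 1/12 s, in which the tool goes at most 41.7 mm and 7.16 degrees, less where a joint would pass 70% of its speed; a pose out of reach is approached as far as the arm can. A call is refused whole if a number of a shift passes 0.0417 or a number of a turn 7.16, either way. A call with a gripper value outside its range is refused whole. The fingers move at their own pace and stop on an object; FORCE is the grip in N (left out, the last holds). Time passes only in rows, so rows that do not move let the fingers close. It gives the time, the measured TCP pose, the force, the opening and the grip force at its end, in the units of the state.
- sense(): the state, without advancing time (a new reading comes with each control period).
- grab_frame(name): name is "scene" or "top"; returns (picture, depth): 480x640x3 uint8, red, green, blue; 480x640 float32, m along the optical axis (not along the pixel's ray), 0 where there is no reading.
- camera_info(name): a dict with "camera_matrix" (3x3 intrinsics, pixels), "pose" (4x4, takes a point from camera to world coordinates). Camera axes: x right, y down, z forward; pixel columns grow to the right and rows downward; lengths in m; the calibration is good to about 2 mm. A picture is of the moment at which its call begins. camera_info takes no time and is no camera call.
- finish_job(): hands the job in; it is judged then, once.
The state is a dict: "t": time; "joint_pos": joint angles; "qd": joint speeds; "tau": joint torques, N m; "ee_pos": TCP position; "orientation": TCP orientation; "force": force on the tool from outside, world axes, zero at the start; "moment": the same for the moment, N m; "grip_width": finger opening in m; "gripper_force": force on a finger pad.
Only numpy, scipy, OpenCV 4.12 (cv2) and the standard library are available. Lean on these libraries where they do the work, as an engineer would, in place of code of your own. Each camera call takes 0.05 s, during which the arm holds its last target. There are 200 camera calls.

## Working session

There is one attempt and no reset: what is moved stays moved. The work goes in short steps, Python scripts to look and compute and a shell command to move; the robot and the scene stay as the last step left them, time stands still between calls to the robot, and variables do not carry over. Pictures are saved under pics/ and viewed, at most 10 in all, crops included, and the job is handed in when it is done.

```bash
mkdir -p pics; python3 - <<'E'
from bench import *
import cv2,numpy as np
np.set_printoptions(precision=4,suppress=True)
for n in("scene","top"):
    p,d=grab_frame(n); cv2.imwrite(f"pics/{n}0.png",p[:,:,::-1]); np.save(f"{n}0.npy",d)
    c=camera_info(n); print(n,c["camera_matrix"],c["pose"])
print(sense(), tips_ahead)
E
```

```text
scene [[582.4625   0.     323.6517]
 [  0.     582.4625 231.5649]
 [  0.       0.       1.    ]] [[-0.7903 -0.2543  0.5575 -0.0495]
 [-0.6127  0.3356 -0.7155  0.6552]
 [-0.0051 -0.907  -0.421   0.541 ]
 [ 0.      0.      0.      1.    ]]
top [[451.5194   0.     317.6785]
 [  0.     451.5194 248.2726]
 [  0.       0.       1.    ]] [[-0.0059 -0.9953  0.0971  0.4588]
 [-0.9993  0.0095  0.0368 -0.1263]
 [-0.0376 -0.0968 -0.9946  1.0059]
 [ 0.      0.      0.      1.    ]]
{'t': 0.1, 'joint_pos': array([-1.4482,  0.3269, -0.1935,  1.052 ,  0.    ,  1.4366]), 'qd': array([-0.0014, -0.0001,  0.0039,  0.0005, -0.    ,  0.0002]), 'tau': array([  0.0001, -44.4241,  26.3038,   0.0079,  -0.0001,   0.    ]), 'ee_pos': array([ 0.1397, -0.5317,  0.404 ]), 'orientation': array([ 0.9918,  0.128 ,  0.    , -0.0008]), 'force': array([ 0.2585, -0.5689,  0.1822]), 'moment': array([ 0.0318, -0.0029, -0.0299]), 'gripper_force': 0.0, 'grip_width': 0.08513272056391283} 0.1734
```

View pics/scene0.png

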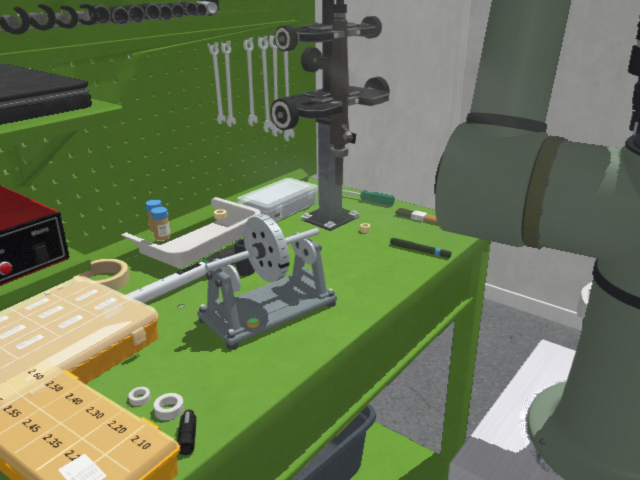

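View pics/top0.png

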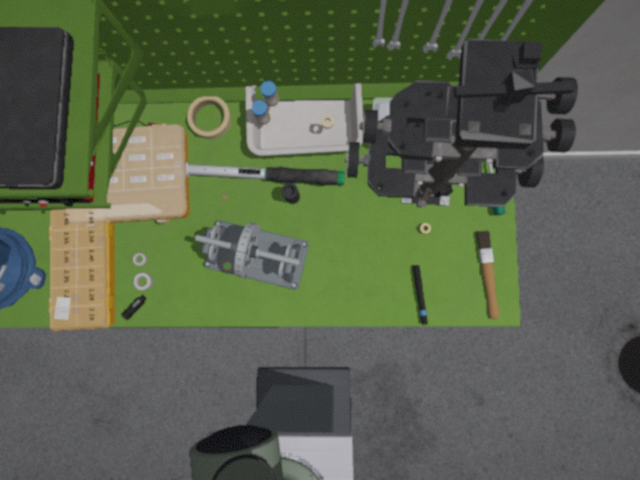

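The scene view shows the stand at about (268,285) with the disc at (268,250), the marker at (420,247), and a tall column at (335,120). In the top view the stand is at (256,253), the marker at (420,294) with its blue band at the near end, and the column around (455,130).

```bash
cat > h.py <<'E'
from bench import *
import cv2,numpy as np
np.set_printoptions(precision=4,suppress=True)
def world(n,d):
    c=camera_info(n);K=c["camera_matrix"];T=c["pose"]
    v,u=np.mgrid[:480,:640]
    P=np.stack([(u-K[0,2])/K[0,0]*d,(v-K[1,2])/K[1,1]*d,d],-1)
    return P@T[:3,:3].T+T[:3,3]
def proj(n,X):
    c=camera_info(n);K=c["camera_matrix"];T=c["pose"]
    q=(np.atleast_2d(X)-T[:3,3])@T[:3,:3]@K.T
    return q[:,:2]/q[:,2:]
def plane(n,uv,z):
    c=camera_info(n);K=c["camera_matrix"];T=c["pose"]
    uv=np.atleast_2d(uv).astype(float)
    r=np.c_[uv,np.ones(len(uv))]@np.linalg.inv(K).T@T[:3,:3].T
    return T[:3,3]+r*((z-T[2,3])/r[:,2])[:,None]
E
python3 - <<'E'
from h import *
p=cv2.imread("pics/top0.png");W=world("top",np.load("top0.npy"))
hsv=cv2.cvtColor(p,cv2.COLOR_BGR2HSV)
print("bench z",np.median(W[270:320,330:400,2]))
notg=~((hsv[...,0]>35)&(hsv[...,0]<75)&(hsv[...,1]>120))
def big(m,x0,x1,y0,y1):
    k=np.zeros(m.shape,np.uint8);k[y0:y1,x0:x1]=m[y0:y1,x0:x1]
    c=cv2.findContours(k,cv2.RETR_EXTERNAL,cv2.CHAIN_APPROX_NONE)[0]
    return max(c,key=cv2.contourArea)[:,0]
# stand base: world xy of points near z=0.02
def rect(uv,z):
    P=plane("top",uv,z)[:,:2].astype(np.float32);r=cv2.minAreaRect(P*1000)
    print(np.array(r[0]),np.array(r[1]),r[2]);print(cv2.boxPoints(r));return r
m=notg&(abs(W[...,2]-.02)<.008)
k=np.zeros(m.shape,np.uint8);k[205:300,190:320]=m[205:300,190:320]
v,u=np.nonzero(k);rect(np.c_[u,v],.02)
c=big(notg&(hsv[...,2]<130)|(notg&(hsv[...,1]>60)),405,435,250,335);rect(c,.008)
# disc & shaft high points
s=(slice(205,300),slice(185,320))
Q=W[s].reshape(-1,3);g=notg[s].ravel()
d=Q[g&(Q[:,2]>.15)&(Q[:,2]<.19)];print("disc",len(d),d.mean(0),d.max(0));r=cv2.minAreaRect((d[:,:2]*1000).astype(np.float32));print(r)
v,u=np.nonzero(m[205:300,190:320]);
for n,(x0,x1,y0,y1) in {"scene":(190,345,205,345),"top":(185,315,210,300)}.items():
    q=cv2.imread(f"pics/{n}0.png")[y0:y1,x0:x1];cv2.imwrite(f"pics/c_{n}.png",cv2.resize(q,None,fx=4,fy=4,interpolation=cv2.INTER_CUBIC))
a=cv2.imread("pics/c_scene.png");b=cv2.imread("pics/c_top.png")
# column points
Z=W[(W[...,2]>.03)&(W[...,1]<-.12)&(W[...,0]>.2)]
for lo,hi in((.03,.2),(.2,.4),(.4,.9)):
    t=Z[(Z[:,2]>lo)&(Z[:,2]<hi)];print(lo,len(t),np.percentile(t,[1,99],axis=0))
E
```

```text
bench z -0.00022286606245025542
[542.8471  45.8929] [213.0838 109.4462] 76.02814483642578
[[464.019  -44.2843]
 [570.2272 -70.7096]
 [621.6752 136.07  ]
 [515.467  162.4953]]
[ 442.1186 -310.5793] [ 62.361  150.1223] 88.5946044921875
[[ 366.3153 -339.9095]
 [ 516.3924 -343.5914]
 [ 517.9219 -281.2492]
 [ 367.8448 -277.5673]]
disc 498 [0.5419 0.0457 0.1676] [0.5887 0.0653 0.1791]
((543.1017456054688, 46.71126937866211), (16.85692024230957, 94.96387481689453), 75.97715759277344)
0.03 8666 [[ 0.7068 -0.7752  0.0306]
 [ 1.0117 -0.1228  0.1979]]
0.2 18447 [[ 0.6003 -0.5531  0.204 ]
 [ 0.9218 -0.1263  0.3637]]
0.4 17740 [[ 0.6127 -0.4268  0.411 ]
 [ 0.7319 -0.1702  0.6066]]
```

View pics/c_scene.png

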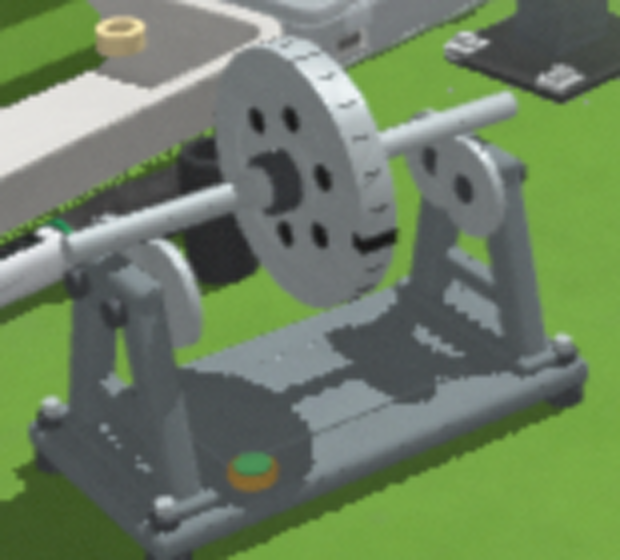

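The crop shows the flywheel with six holes in its face. The dark slot is on the robot-side rim at crop (376,240), which is scene pixel (284,265).

```bash
cat >> h.py <<'E'
C=np.array([.5429,.0459,.122]);yaw=np.arctan2(-.2416,.970)
XS=np.array([np.cos(yaw),np.sin(yaw),0]);YS=np.array([-XS[1],XS[0],0])
def onwheel(n,uv,y=0.):
    "angle deg (0 top, + toward stand +x) and radius mm of pixels on the plane y of the stand"
    c=camera_info(n);K=c["camera_matrix"];T=c["pose"]
    uv=np.atleast_2d(uv).astype(float)
    r=np.c_[uv,np.ones(len(uv))]@np.linalg.inv(K).T@T[:3,:3].T
    o=C+y*YS;s=((o-T[:3,3])@YS)/(r@YS)
    P=T[:3,3]+r*s[:,None]-C
    return np.c_[np.degrees(np.arctan2(P@XS,P[:,2])),1000*np.hypot(P@XS,P[:,2])]
def dark(n,p,thr=60,rmax=62,y=0.):
    "dark blobs near the wheel: area, pixel, (angle,radius) on mid plane and on left face"
    g=p.max(2);m=(g<thr).astype(np.uint8)
    ctr=proj(n,C)[0];k=np.zeros_like(m);cv2.circle(k,tuple(int(a) for a in ctr),48,1,-1)
    N,l,st,ce=cv2.connectedComponentsWithStats(m*k)
    for i in range(1,N):
        if st[i,4]>=6: print(st[i,4],ce[i],"mid",onwheel(n,ce[i])[0],"face",onwheel(n,ce[i],.008)[0])
def tool(grasp_xy=None):
    s=sense();from scipy.spatial.transform import Rotation as R
    M=R.from_quat(s["orientation"]).as_matrix()
    return s,M
def togo(tgt,closedeg):
    "tool-axis shift to bring TCP to tgt (world), spin to bring closing line to closedeg (mod 180)"
    s,M=tool();d=np.array(tgt)-s["ee_pos"]
    a=np.degrees(np.arctan2(M[1,1],M[0,1]));sp=-((closedeg-a+90)%180-90)
    print("t",s["t"],"tcp",s["ee_pos"],"close",a,"shift tool mm",1000*(M.T@d),"spin",sp,"F",s["force"],"w",s["grip_width"],"gf",s["gripper_force"])
E
python3 - <<'E'
from h import *
p=cv2.imread("pics/top0.png");hsv=cv2.cvtColor(p,cv2.COLOR_BGR2HSV)
s=np.s_[255:335,405:435]
m=np.zeros((480,640),np.uint8);m[s]=((p[s].max(2)<55)|((hsv[s][...,0]>85)&(hsv[s][...,0]<130)&(hsv[s][...,1]>60)))
c=max(cv2.findContours(m,0,cv2.CHAIN_APPROX_NONE)[0],key=cv2.contourArea)[:,0]
r=cv2.minAreaRect((plane("top",c,.010)[:,:2]*1000).astype(np.float32));print(r,cv2.boxPoints(r))
q=cv2.imread("pics/scene0.png");print("axle px",proj("scene",C),proj("top",C))
dark("scene",q)
print("slot",onwheel("scene",[[284,265]]))
rim=[C+.055*(np.cos(a)*np.array([0,0,1])+np.sin(a)*XS)+.008*YS for a in np.radians([0,-90,180,90])]
print(proj("scene",rim))
E
```

```text
((454.4342956542969, -310.8760070800781), (123.36360168457031, 15.263854026794434), 7.346260070800781) [[ 392.283  -311.1937]
 [ 394.2347 -326.3322]
 [ 516.5856 -310.5583]
 [ 514.6339 -295.4198]]
axle px [[266.4379 246.9422]] [[247.2506 250.0539]]
14 [253.9286 234.7857] mid [77.6402 37.9951] face [56.7165 28.1844]
13 [262.1538 234.1538] mid [30.3916 21.825 ] face [-4.5056 26.0498]
25 [240.64 242.32] mid [105.6362  86.9223] face [102.6279  71.0389]
80 [260.175 249.6  ] mid [122.3306  23.5819] face [126.3018   8.2885]
64 [238.125  248.3906] mid [112.6468 102.1598] face [111.3484  85.5812]
15 [270.4    249.3333] mid [-88.9681  11.6032] face [-72.4406  25.4718]
8 [305.5 252. ] mid [-72.7873 112.0088] face [-71.2557 124.5804]
216 [244.2639 267.4028] mid [132.2561 104.3463] face [134.2967  87.9687]
11 [261. 263.] mid [152.2854  42.4301] face [167.5568  30.1198]
14 [269.5 263.5] mid [-166.1787   28.3244] face [-134.9962   27.6268]
30 [283.3333 265.0667] mid [-105.9502   49.1038] face [-95.5644  59.5417]
slot [[-104.376    50.6905]]
[[260.5296 216.9947]
 [281.6331 260.7452]
 [263.9129 278.1512]
 [244.4492 236.9079]]
```

```bash
python3 -c "
from h import *
togo([.451,-.311,.25],97.35)
p=cv2.imread('pics/top0.png');print(p[262:268,416].tolist(),p[316:328,424].tolist())"
```

```text
t 0.1 tcp [ 0.1397 -0.5317  0.404 ] close -75.28617277733235 shift tool mm [ 357.1311 -134.176   154.2604] spin 7.363827222667624 F [ 0.2585 -0.5689  0.1822] w 0.08513272056391283 gf 0.0
[[65, 140, 107], [68, 139, 104], [59, 121, 92], [50, 84, 65], [39, 44, 44], [42, 40, 43]] [[71, 59, 52], [47, 46, 47], [45, 43, 45], [41, 40, 42], [40, 37, 39], [44, 40, 45], [40, 40, 42], [45, 60, 49], [51, 91, 71], [62, 116, 90], [79, 120, 98], [99, 109, 101]]
```

```bash
python3 -m crank '[[0.05,0.0357,-0.0134,0.0154,0],[0.05,0.0357,-0.0134,0.0154,0],[0.05,0.0357,-0.0134,0.0154,0],[0.05,0.0357,-0.0134,0.0154,0],[0.05,0.0357,-0.0134,0.0154,0]]' 30
python3 -m crank '[[0.05,0.0357,-0.0134,0.0154,0],[0.05,0.0357,-0.0134,0.0154,0],[0.05,0.0357,-0.0134,0.0154,0],[0.05,0.0357,-0.0134,0.0154,0],[0.05,0.0357,-0.0134,0.0154,7.1]]'
python3 -m crank '[[0.05,0,0,0,0],[0.05,0,0,0,0],[0.05,0,0,0,0]]'; python3 -c "
from h import *
togo([.451,-.311,.178],97.35)
for n in('scene','top'):
    p,d=grab_frame(n);cv2.imwrite(f'pics/{n}1.png',p[:,:,::-1])
a=cv2.imread('pics/scene1.png')[150:350,340:560];cv2.imwrite('pics/v1.png',cv2.resize(a,None,fx=3,fy=3))
"
```

```text
t: 0.52
ee_pos: [0.2963, -0.4205, 0.3268]
orientation: [0.992, 0.128, -0.0, -0.0]
force: [0.5, -0.8, 0.2]
grip_width: 0.0499
gripper_force: 0.0
t: 0.93
ee_pos: [0.4505, -0.3113, 0.2504]
orientation: [0.998, 0.069, -0.0, -0.0]
force: [0.6, 0.2, 0.1]
grip_width: 0.0501
gripper_force: 0.0
t: 1.18
ee_pos: [0.4491, -0.3129, 0.2513]
orientation: [0.998, 0.07, -0.001, -0.0]
force: [-0.1, -0.7, 0.2]
grip_width: 0.0501
gripper_force: 0.0
t 1.1833 tcp [ 0.4491 -0.3129  0.2513] close -81.92183396582423 shift tool mm [ 2.1828 -1.5633 73.2814] spin 0.7281660341757856 F [-0.0826 -0.7128  0.2315] w 0.05006989551164602 gf 0.0
```

View pics/v1.png

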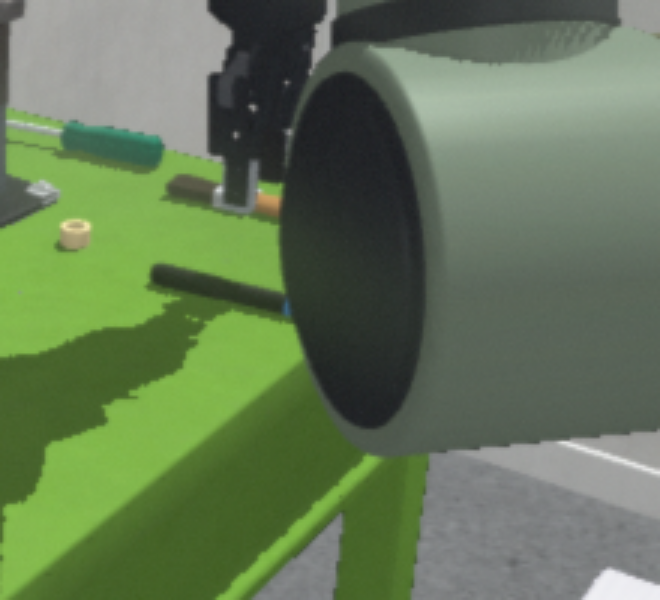

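The gripper hangs over the marker, at crop (230,290), and the fingers are clear above it. Descending to grasp.

```bash
python3 -m crank '[[0.05,0.002,-0.0015,0.03,0.7],[0.05,0,0,0.03,0],[0.05,0,0,0.013,0],[0.05,0,0,0,0],[0.012,0,0,0,0]]' 30
python3 -m crank '[[0.008,0,0,0,0],[0.008,0,0,0,0],[0.008,0,0,0,0],[0.008,0,0,0,0]]' 30
python3 -c "
from h import *
togo([.451,-.311,.178],97.35)"
```

```text
t: 1.7
ee_pos: [0.4502, -0.3121, 0.1786]
orientation: [0.998, 0.063, -0.0, -0.0]
force: [-0.6, -0.0, 1.2]
grip_width: 0.039
gripper_force: 0.0
t: 2.03
ee_pos: [0.4517, -0.3121, 0.1802]
orientation: [0.998, 0.063, 0.001, 0.002]
force: [-1.6, -0.7, 7.4]
grip_width: 0.0151
gripper_force: 32.1
t 2.0333 tcp [ 0.4517 -0.3121  0.1802] close -82.72009963355823 shift tool mm [-0.508  -1.2042  2.2436] spin -0.07009963355824311 F [-1.5548 -0.7357  7.4049] w 0.015140367480456964 gf 32.075942158699036
```

```bash
python3 -m crank '[[0.008,0,0,-0.015,0],[0.008,0,0,-0.03,0],[0.008,0,0,-0.03,0],[0.008,0,0,0,-7.0],[0.008,0,0,0,-7.0]]'
python3 -m crank '[[0.008,0,0,0,-7.0],[0.008,0,0,0,-7.0],[0.008,0,0,0,-7.0],[0.008,0,0,0,-7.0],[0.008,0,0,0,-7.0]]'
python3 -m crank '[[0.008,0,0,0,-7.0],[0.008,0,0,0,-7.0],[0.008,0,0,0,-5.7],[0.008,0,0,0,0]]'
python3 -c "
from h import *
togo([.494,-.150,.25],-14)
p,d=grab_frame('top');cv2.imwrite('pics/top2.png',p[:,:,::-1])
cv2.imwrite('pics/v2.png',cv2.resize(p[200:400,300:500,::-1],None,fx=3,fy=3))
"
```

```text
t: 2.45
ee_pos: [0.4521, -0.3119, 0.2565]
orientation: [0.982, 0.188, 0.002, 0.002]
force: [-0.9, -0.0, -1.3]
grip_width: 0.0148
gripper_force: 31.2
t: 2.87
ee_pos: [0.4512, -0.3111, 0.2541]
orientation: [0.88, 0.475, 0.0, 0.0]
force: [-0.2, -0.7, 1.2]
grip_width: 0.015
gripper_force: 31.2
t: 3.2
ee_pos: [0.4512, -0.3112, 0.2541]
orientation: [0.787, 0.616, 0.0, 0.0]
force: [0.3, 0.1, -0.2]
grip_width: 0.015
gripper_force: 31.2
t 3.2 tcp [ 0.4512 -0.3112  0.2541] close -13.90013572945302 shift tool mm [166.7232   2.8409   4.0152] spin 0.09986427054698765 F [ 0.3268  0.0503 -0.1758] w 0.015003015170378687 gf 31.24651551246643
```

View pics/v2.png

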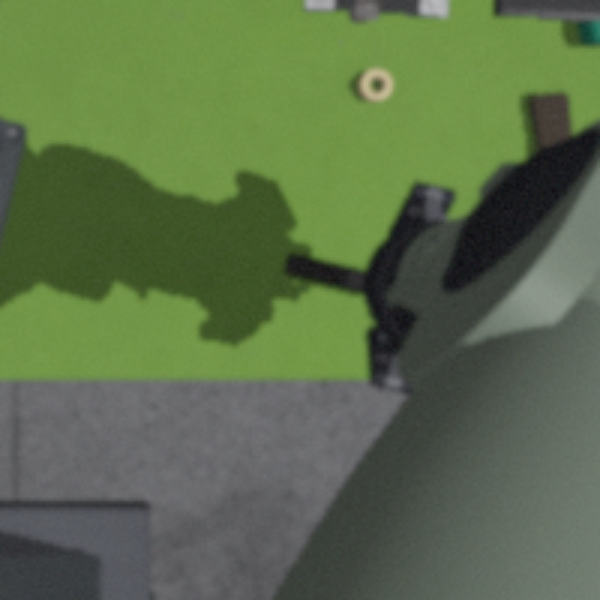

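The marker sticks out of the gripper to the left, with its near end at crop (288,266), which is pixel (396,288.7).

```bash
python3 -c "
from h import *
e=plane('top',[[396,288.7]],.084)[0];s=sense();d=e-s['ee_pos'];print(e,'along ys',d@YS,'xs',d@XS)
off=d@YS; t=C+YS*(-.137-off); print(t); togo([t[0],t[1],.254],-13.98)
p=cv2.imread('pics/top2.png');g=p[270:310,385:425].max(2)<60;v,u=np.nonzero(g[:, :25]);q=plane('top',np.c_[u+385,v+270],.084);vx=np.linalg.svd(q[:,:2]-q[:,:2].mean(0))[2][0];print('axis',np.degrees(np.arctan2(vx[1],vx[0])),q[:,:2].mean(0), (q.mean(0)-s['ee_pos'])@XS)
"
```

```text
[ 0.4652 -0.2502  0.084 ] along ys 0.06255120023819559 xs -0.0011406091437723817
[ 0.4947 -0.1477  0.122 ]
t 3.25 tcp [ 0.4512 -0.3112  0.254 ] close -14.113096875379991 shift tool mm [169.0968   2.3496  -0.0524] spin -0.13309687537999082 F [-0.2438  0.3643  0.2702] w 0.0152208371172211 gf 31.246408224105835
axis -107.92106936519824 [ 0.4641 -0.2622] 0.0007558979998929042
```

```bash
python3 -m crank '[[0.008,0.034,0.0023,0,0],[0.008,0.034,0,0,0],[0.008,0.034,0,0,0],[0.008,0.034,0,0,0],[0.008,0.033,0,0,0]]'
python3 -m crank '[[0.008,0,0,0.02,0],[0.008,0,0,0.03,0],[0.008,0,0,0.015,0],[0.008,0,0,0.006,0],[0.008,0,0,0,0]]'
python3 -c "
from h import *
togo([.4947,-.1477,.179],-13.98)"
```

```text
t: 3.67
ee_pos: [0.4944, -0.1463, 0.2539]
orientation: [0.789, 0.614, 0.0, 0.0]
force: [0.8, -0.0, 0.5]
grip_width: 0.0149
gripper_force: 31.2
t: 4.08
ee_pos: [0.4938, -0.1475, 0.1817]
orientation: [0.788, 0.615, -0.0, -0.001]
force: [-0.8, 0.4, 0.1]
grip_width: 0.0149
gripper_force: 31.2
t 4.0833 tcp [ 0.4938 -0.1475  0.1817] close -14.082360703422303 shift tool mm [-0.0155  0.9273  2.7025] spin -0.10236070342230619 F [-0.813   0.4017  0.0616] w 0.014938416969028834 gf 31.246538758277893
```

```bash
python3 -m crank '[[0.008,0,0.0005,0.002,0],[0.03,0,0,0,0],[0.04,0,0,0,0],[0.04,0,0,0,0],[0.04,0,0,-0.02,0]]'
python3 -m crank '[[0.04,0,0,-0.04,0],[0.04,0,0,-0.04,0],[0.06,0,0,-0.04,0],[0.06,0,0,-0.04,0],[0.06,0,0,-0.04,0]]'
python3 -c "
from h import *
togo([C[0],C[1],.40],-103.98)"
```

```text
t: 4.5
ee_pos: [0.4934, -0.1475, 0.1987]
orientation: [0.788, 0.615, -0.001, -0.002]
force: [-0.0, 0.6, -1.0]
grip_width: 0.0403
gripper_force: 0.0
t: 4.92
ee_pos: [0.4941, -0.1478, 0.4033]
orientation: [0.788, 0.615, 0.0, 0.001]
force: [1.1, -1.5, -0.8]
grip_width: 0.0598
gripper_force: 0.0
t 4.9167 tcp [ 0.4941 -0.1478  0.4033] close -14.027520182698185 shift tool mm [199.7069   0.354    3.2316] spin 89.95247981730182 F [ 1.0741 -1.5375 -0.797 ] w 0.05984672936171999 gf 0.0
```

```bash
python3 -m crank '[[0.06,0.04,0,0,0],[0.06,0.04,0,0,0],[0.06,0.04,0,0,0],[0.06,0.04,0,0,0],[0.06,0.04,0,0,0]]'
python3 -m crank '[[0.06,0,0,0,7.1],[0.06,0,0,0,7.1],[0.06,0,0,0,7.1],[0.06,0,0,0,7.1],[0.06,0,0,0,7.1]]'
python3 -m crank '[[0.06,0,0,0,7.1],[0.06,0,0,0,7.1],[0.06,0,0,0,7.1],[0.06,0,0,0,7.1],[0.06,0,0,0,7.1]]'
python3 -m crank '[[0.06,0,0,0,7.1],[0.06,0,0,0,7.1],[0.06,0,0,0,4.8],[0.06,0,0,0,0],[0.06,0,0,0,0]]'
python3 -c "
from h import *
togo([C[0],C[1],.40],-103.98)
p={}
for n in('scene','top'):
    p[n],d=grab_frame(n);cv2.imwrite(f'pics/{n}3.png',p[n][:,:,::-1])
a=cv2.resize(p['scene'][200:300,200:350,::-1],(750,500));b=p['top'][200:300,200:350,::-1]
# marker
m=np.zeros((480,640),np.uint8);m[215:310,310:425]=(p['top'].max(2)<50)[215:310,310:425]
for c in cv2.findContours(m,0,1)[0]:
    if cv2.contourArea(c)>60:
        P=plane('top',c[:,0],.010);r=cv2.minAreaRect((1000*np.c_[(P-C)@XS,(P-C)@YS]).astype(np.float32));print(cv2.contourArea(c),r,cv2.boxPoints(r))
cv2.imwrite('pics/v3.png',np.vstack([cv2.resize(p['scene'][190:290,200:350,::-1],(450,300)),cv2.resize(p['top'][200:300,280:430,::-1],(450,300))]))
"
```

```text
t: 5.33
ee_pos: [0.5431, 0.0478, 0.4015]
orientation: [0.788, 0.615, 0.001, 0.001]
force: [2.1, -0.7, -0.4]
grip_width: 0.0597
gripper_force: 0.0
t: 5.75
ee_pos: [0.5429, 0.0464, 0.4011]
orientation: [0.939, 0.343, 0.0, 0.0]
force: [-0.1, -0.5, -0.3]
grip_width: 0.0599
gripper_force: 0.0
t: 6.17
ee_pos: [0.5429, 0.046, 0.4011]
orientation: [0.999, 0.04, 0.0, 0.0]
force: [-0.8, 0.6, 0.5]
grip_width: 0.06
gripper_force: 0.0
t: 6.58
ee_pos: [0.5351, -0.0123, 0.4009]
orientation: [0.996, -0.085, 0.001, -0.021]
force: [-1.4, 0.1, -0.2]
grip_width: 0.0602
gripper_force: 0.0
t 6.5833 tcp [ 0.5351 -0.0123  0.4009] close -99.75826933856654 shift tool mm [ -2.1282 -58.616    3.2919] spin 4.221730661433469 F [-1.3689  0.0606 -0.1815] w 0.06018364382057705 gf 0.0
87.0 ((2.465193271636963, -182.63279724121094), (91.18901062011719, 9.090166091918945), 89.5220718383789) [[  -2.4601 -228.1878]
 [   6.6298 -228.2636]
 [   7.3904 -137.0778]
 [  -1.6994 -137.002 ]]
```

View pics/v3.png

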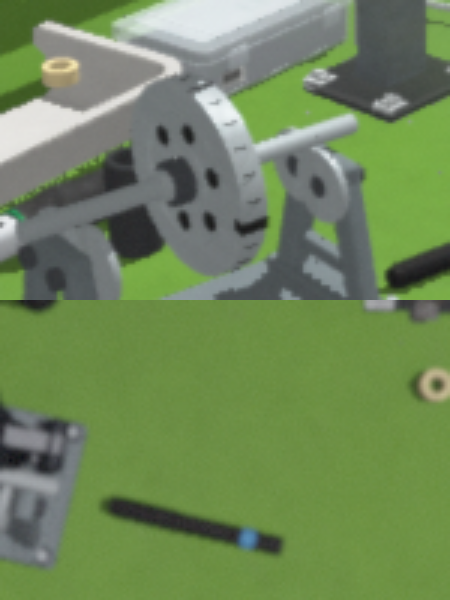

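The marker lies in line with the shaft, about 2 mm off axis, with its near end 30 mm from the base. The wheel is unmoved, with the slot at crop (250,225). The tool ended about 58 mm off, so I'll check the joints.

```bash
python3 -c "
from bench import *
s=sense();print(s['joint_pos'],s['tau'],s['force'],s['orientation'])"
```

```text
[-0.16864966  0.30143925 -0.23831714  1.03325391  0.04113317  3.14073058] [-6.28001913e-01 -4.27875745e+01  2.60353875e+01  1.76927866e-02
  1.06122857e-01  9.54438474e-04] [ 0.29269852  0.19210137 -0.24338439] [ 9.96269720e-01 -8.38003326e-02  6.38152889e-04 -2.05849932e-02]
```

Joint 6 is at its limit, so I'll use the equivalent grasp half a turn back.

```bash
for i in 1 2 3 4 5; do :; done
python3 -m crank '[[0.06,0,0,0,-7.1],[0.06,0,0,0,-7.1],[0.06,0,0,0,-7.1],[0.06,0,0,0,-7.1],[0.06,0,0,0,-7.1]]' >/dev/null
python3 -m crank '[[0.06,0,0,0,-7.1],[0.06,0,0,0,-7.1],[0.06,0,0,0,-7.1],[0.06,0,0,0,-7.1],[0.06,0,0,0,-7.1]]' 
python3 -m crank '[[0.06,0,0,0,-7.1],[0.06,0,0,0,-7.1],[0.06,0,0,0,-7.1],[0.06,0,0,0,-7.1],[0.06,0,0,0,-7.1]]' >/dev/null
python3 -m crank '[[0.06,0,0,0,-7.1],[0.06,0,0,0,-7.1],[0.06,0,0,0,-7.1],[0.06,0,0,0,-7.1],[0.06,0,0,0,-7.1]]' >/dev/null
python3 -m crank '[[0.06,0,0,0,-7.1],[0.06,0,0,0,-7.1],[0.06,0,0,0,-7.1],[0.06,0,0,0,-7.1],[0.06,0,0,0,0]]' 
python3 -c "
from h import *
togo([C[0],C[1],.40],76.02);print(sense()['joint_pos'],sense()['orientation'])"
```

```text
t: 7.52
ee_pos: [0.5353, -0.0101, 0.4005]
orientation: [0.858, 0.514, 0.012, -0.016]
force: [0.0, 0.8, 0.5]
grip_width: 0.06
gripper_force: 0.0
t: 8.77
ee_pos: [0.5353, -0.0102, 0.4005]
orientation: [0.165, 0.986, 0.02, -0.001]
force: [0.1, -0.2, -0.2]
grip_width: 0.06
gripper_force: 0.0
t 8.7667 tcp [ 0.5353 -0.0102  0.4005] close 70.98378256494159 shift tool mm [11.0477 55.4334  2.8652] spin -5.036217435058404 F [ 0.0903 -0.2146 -0.228 ] w 0.059955012570144336 gf 0.0
[-0.167   0.3019 -0.2383  1.0332  0.041   0.1647] [ 0.1651  0.9861  0.0205 -0.0013]
```

```bash
python3 -c "
from h import *
s,M=tool();z=M[:,2];print(z, 'tilt deg along xs,ys',np.degrees([z@XS,z@YS]),'joints'); tip=s['ee_pos']+.155*z; print('gp',tip)"
```

```text
[ 0.0042  0.0408 -0.9992] tilt deg along xs,ys [-0.3296  2.3281] joints
gp [ 0.5359 -0.0039  0.2457]
```

The tool is left tilted 2.3° across the disc. That is harmless, so I'll allow for it by targeting the grasp point.

```bash
cat >> h.py <<'E'
def gp(theta,R=.048,up=0.):
    t=np.radians(theta);return C+R*(np.sin(t)*XS+np.cos(t)*np.array([0,0,1]))+np.array([0,0,up])
def gogp(theta,R=.048,up=0.,close=76.02):
    s,M=tool();togo(gp(theta,R,up)-.155*M[:,2],close)
E
python3 -c "
from h import *
gogp(-45,up=.09);gogp(-45,up=0)"
```

```text
t 8.7667 tcp [ 0.5353 -0.0102  0.4005] close 70.98378256494159 shift tool mm [43.4272 46.3016  1.9895] spin -5.036217435058404 F [ 0.0903 -0.2146 -0.228 ] w 0.059955012570144336 gf 0.0
t 8.7667 tcp [ 0.5353 -0.0102  0.4005] close 70.98378256494159 shift tool mm [42.5915 42.704  91.9137] spin -5.036217435058404 F [ 0.0903 -0.2146 -0.228 ] w 0.059955012570144336 gf 0.0
```

```bash
python3 -m crank '[[0.06,0.0217,0.0231,0.001,0],[0.06,0.0217,0.0231,0.001,-5],[0.06,0,0,0,0],[0.06,0,-0.001,0.03,0],[0.06,0,-0.001,0.03,0]]' 25
python3 -c "
from h import *
gogp(-45)"
```

```text
t: 9.18
ee_pos: [0.5102, 0.0482, 0.3419]
orientation: [0.124, 0.992, 0.021, 0.002]
force: [-0.1, -1.0, -0.4]
grip_width: 0.06
gripper_force: 0.0
t 9.1833 tcp [0.5102 0.0482 0.3419] close 75.71796997721717 shift tool mm [ 1.6476 -2.0757 31.0775] spin -0.3020300227828301 F [-0.1404 -1.004  -0.4329] w 0.060033085701508636 gf 0.0
```

```bash
python3 -m crank '[[0.06,0.0016,-0.0025,0.02,0],[0.06,0,-0.0008,0.011,0],[0.06,0,0,0,0],[0.01,0,0,0,0],[0.01,0,0,0,0]]' 25
python3 -m crank '[[0.01,0,0,0,0],[0.01,0,0,0,0],[0.01,0,0,0,0]]'
python3 -c "
from h import *
gogp(-45)
p,d=grab_frame('scene');cv2.imwrite('pics/scene4.png',p[:,:,::-1])"
```

```text
t: 9.6
ee_pos: [0.5077, 0.0458, 0.3105]
orientation: [0.124, 0.992, 0.02, 0.0]
force: [1.2, 0.4, 0.5]
grip_width: 0.037
gripper_force: 0.0
t: 9.85
ee_pos: [0.5082, 0.048, 0.3112]
orientation: [0.123, 0.992, 0.025, 0.001]
force: [2.8, 13.6, 0.7]
grip_width: 0.0165
gripper_force: 26.1
t 9.85 tcp [0.5082 0.048  0.3112] close 75.91013355391758 shift tool mm [-0.7436 -1.5378  0.3289] spin -0.10986644608242102 F [ 2.8153 13.5673  0.7226] w 0.016546627471586382 gf 26.119171667232877
```

```bash
python3 -m crank '[[0.01,0,0.0015,0,0],[0.01,-0.0057,0,-0.0049,0],[0.01,-0.0064,0,-0.0039,0],[0.01,-0.007,0,-0.0029,0],[0.01,-0.0073,0,-0.0018,0]]'
python3 -m crank '[[0.01,-0.0075,0,-0.0006,0],[0.01,-0.0075,0,0.0006,0],[0.01,-0.0073,0,0.0018,0],[0.01,-0.007,0,0.0029,0],[0.01,-0.0064,0,0.0039,0]]'
python3 -m crank '[[0.01,-0.0057,0,0.0049,0],[0.01,0,0,0,0]]'
python3 -c "
from h import *
gogp(45)
p,d=grab_frame('scene');cv2.imwrite('pics/scene5.png',p[:,:,::-1]);dark('scene',p)
cv2.imwrite('pics/v5.png',np.hstack([cv2.resize(cv2.imread('pics/scene4.png')[200:300,220:320],(400,400)),cv2.resize(p[200:300,220:320,::-1],(400,400))]))"
```

```text
t: 10.32
ee_pos: [0.5317, 0.0426, 0.3233]
orientation: [0.123, 0.992, 0.024, -0.003]
force: [-3.5, 12.3, 0.0]
grip_width: 0.0161
gripper_force: 24.3
t: 10.73
ee_pos: [0.5679, 0.0338, 0.3158]
orientation: [0.123, 0.992, 0.024, -0.0]
force: [-2.5, 10.3, 4.4]
grip_width: 0.0163
gripper_force: 27.8
t: 10.9
ee_pos: [0.5744, 0.0323, 0.3103]
orientation: [0.123, 0.992, 0.024, 0.001]
force: [3.0, 9.7, 0.4]
grip_width: 0.0166
gripper_force: 29.7
t 10.9 tcp [0.5744 0.0323 0.3103] close 75.8226477657886 shift tool mm [-0.6662 -1.6439 -0.5086] spin -0.1973522342113938 F [3.04   9.715  0.4479] w 0.01659452790478749 gf 29.737461270860877
228 [263.2982 204.6491] mid [ 2.1926 73.0386] face [-7.3038 79.8092]
267 [243.618  215.0075] mid [63.1271 74.9251] face [52.3191 66.6521]
16 [267.6875 222.8125] mid [-9.3105 45.9398] face [-21.2182  55.7866]
14 [259.  232.5] mid [48.2714 27.5348] face [15.9703 26.5024]
12 [252.75   238.6667] mid [90.9924 41.7336] face [76.4512 28.8959]
24 [240.7917 242.2917] mid [105.5668  86.3298] face [102.5196  70.4632]
15 [268.4    243.3333] mid [-35.8997  11.0795] face [-49.7852  25.2365]
75 [260.04   249.4667] mid [121.6332  23.8779] face [124.2618   8.5624]
61 [238.1148 248.5082] mid [112.7655 102.323 ] face [111.4899  85.7368]
7 [305.5714 251.8571] mid [-72.6654 112.2763] face [-71.1513 124.8492]
211 [244.237  267.4882] mid [132.3022 104.5816] face [134.345   88.2026]
13 [271. 260.] mid [-148.0576   22.3816] face [-114.4987   26.9466]
12 [264.0833 264.9167] mid [164.5795  38.6254] face [-174.4954   29.2255]
```

View pics/v5.png

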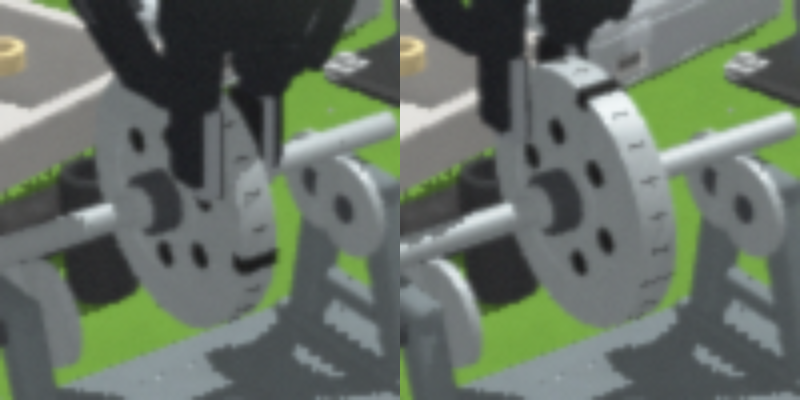

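Left half: gripped at −45°, slot at crop (255,262). Right half: turned to +45°, slot now near the top at crop (600,92). Releasing so it can run.

```bash
cat > ang.py <<'E'
from h import *
import sys
from scipy.optimize import least_squares
def measure(tag):
    "slot pixel centre on mid plane, and hole pattern (mod 60) with centre fitted"
    p,_=grab_frame('scene');p=p[:,:,::-1];cv2.imwrite(f'pics/{tag}.png',p);analyse(p)
def analyse(p):
    g=p.max(2)<62;k=np.zeros(g.shape,np.uint8);k[205:290,240:300]=g[205:290,240:300]
    N,l,st,ce=cv2.connectedComponentsWithStats(k);H=[]
    for i in range(1,N):
        f=onwheel('scene',ce[i],.008)[0]
        if 6<=st[i,4]<=40 and 22<f[1]<32:H.append(f)
        m=onwheel('scene',ce[i])[0]
        if 10<=st[i,4]<=60 and 42<m[1]<62 and (f[1]>50):print('slot?',st[i,4],ce[i],m)
    H=np.array(H);print('holes',H.round(1).tolist())
    if len(H)>=3:
        a=np.radians(H[:,0]);X=np.c_[np.sin(a),np.cos(a)]*H[:,1:]
        def res(q):
            d=X-q[:2];t=np.degrees(np.arctan2(d[:,0],d[:,1]));e=(t-q[2]+30)%60-30
            return np.r_[np.radians(e)*27.5,np.hypot(*d.T)-27.5]
        best=min((least_squares(res,[0,0,p0]) for p0 in(0,20,40)),key=lambda r:r.cost)
        print('centre off mm',best.x[:2],'phase mod60',best.x[2]%60,'cost',best.cost)
if __name__=='__main__':measure(sys.argv[1])
E
python3 -m crank '[[0.06,0,0,0,0],[0.06,0,0,0,0],[0.06,0,0,-0.02,0],[0.06,0,0,-0.04,0],[0.06,0,0,-0.03,0]]'
python3 ang.py r0
python3 -m crank '[[0.06,0,0,0,0],[0.06,0,0,0,0],[0.06,0,0,0,0],[0.06,0,0,0,0],[0.06,0,0,0,0]]' >/dev/null
python3 -m crank '[[0.06,0,0,0,0],[0.06,0,0,0,0],[0.06,0,0,0,0],[0.06,0,0,0,0],[0.06,0,0,0,0]]'
python3 ang.py r1
python3 -m crank '[[0.06,0,0,0,0],[0.06,0,0,0,0],[0.06,0,0,0,0],[0.06,0,0,0,0],[0.06,0,0,0,0]]' >/dev/null
python3 -m crank '[[0.06,0,0,0,0],[0.06,0,0,0,0],[0.06,0,0,0,0],[0.06,0,0,0,0],[0.06,0,0,0,0]]' >/dev/null
python3 ang.py r2; python3 -c "
from ang import *
analyse(cv2.imread('pics/scene3.png'))"
```

```text
t: 11.37
ee_pos: [0.5725, 0.0264, 0.401]
orientation: [0.124, 0.992, 0.02, -0.001]
force: [1.0, -0.2, 0.2]
grip_width: 0.0602
gripper_force: 0.0
holes [[38.8, 27.3], [-23.4, 24.8], [-90.3, 25.4], [-150.5, 28.6]]
centre off mm [ 1.806  -1.9303] phase mod60 34.17354219310993 cost 0.34917937401771393
t: 12.25
ee_pos: [0.5727, 0.0268, 0.399]
orientation: [0.124, 0.992, 0.02, -0.001]
force: [-0.1, 0.1, 0.5]
grip_width: 0.0602
gripper_force: 0.0
holes [[37.6, 27.6], [-26.8, 25.0], [-92.8, 25.9], [-155.2, 28.4]]
centre off mm [ 2.1435 -1.8949] phase mod60 31.115785207981222 cost 0.33988157602401453
holes [[46.2, 27.6], [-17.1, 25.5], [-84.2, 25.7], [-145.7, 28.3]]
centre off mm [ 1.83   -2.0043] phase mod60 40.10021317134504 cost 0.35460329936728724
slot? 30 [283.3333 265.0667] [-105.9502   49.1038]
holes [[56.7, 28.2], [-4.0, 25.8], [-71.7, 25.5], [168.0, 29.8], [-135.1, 27.3]]
centre off mm [ 2.0372 -1.8382] phase mod60 51.1456589159588 cost 0.4032207054147496
```

```bash
python3 ang.py r3; python3 -c "
import cv2,numpy as np
cv2.imwrite('pics/v6.png',np.hstack([cv2.resize(cv2.imread(f'pics/{t}.png')[200:300,225:310],(255,300)) for t in('r0','r1','r3')]))"
```

```text
holes [[46.2, 27.6], [-17.2, 25.1], [-83.7, 26.0], [-145.7, 28.4]]
centre off mm [ 1.7635 -2.0602] phase mod60 40.24378877177617 cost 0.32862307168400456
```

View pics/v6.png

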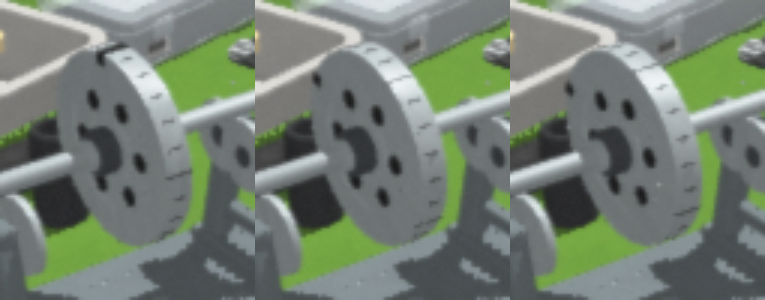

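The wheel ran onward in the + direction: the slot is at the top at crop (112,50), then on the far left edge at (316,78), and it has stopped at (570,90). So the heavy side started near the top, and the wheel has now stopped short of the bottom from the − side. Next I'll turn it about +100° and let it run back.

```bash
sed -i 's/def gp(theta,R=.048,up=0.):/def gp(theta,R=.048,up=0.,y=.003):/; s/+np.array(\[0,0,up\])/+np.array([0,0,up])+y*YS/' h.py
python3 -c "
from h import *
gogp(-50,up=.085);gogp(-50)"
```

```text
t 13.2333 tcp [0.5727 0.0268 0.3991] close 75.7643480434544 shift tool mm [69.4293  7.5059  7.1104] spin -0.2556519565455915 F [ 0.1519 -0.1984 -0.0811] w 0.059991644510768646 gf 0.0
t 13.2333 tcp [0.5727 0.0268 0.3991] close 75.7643480434544 shift tool mm [68.9228  4.0656 92.0392] spin -0.2556519565455915 F [ 0.1519 -0.1984 -0.0811] w 0.059991644510768646 gf 0.0
```

```bash
python3 -m crank '[[0.06,0.0345,0.0037,0.0035,0],[0.06,0.0345,0.0037,0.0035,-0.25],[0.06,0,-0.0015,0.035,0],[0.06,0,-0.0015,0.035,0],[0.06,0,-0.0007,0.015,0]]'
python3 -m crank '[[0.06,0,0,0,0],[0.01,0,0,0,0],[0.01,0,0,0,0],[0.01,0,0,0,0],[0.01,0,0,0,0]]' 25
python3 -c "
from h import *
gogp(-50)"; python3 ang.py g2
python3 -m crank '[[0.01,-0.0059,0,-0.0059,0],[0.01,-0.0069,0,-0.0048,0],[0.01,-0.0076,0,-0.0035,0],[0.01,-0.0081,0,-0.0022,0],[0.01,-0.0083,0,-0.0007,0]]'
python3 -m crank '[[0.01,-0.0083,0,0.0007,0],[0.01,-0.0081,0,0.0022,0],[0.01,-0.0076,0,0.0035,0],[0.01,-0.0069,0,0.0048,0],[0.01,-0.0059,0,0.0059,0]]'
python3 -m crank '[[0.01,0,0,0,0]]'
python3 -c "
from h import *
gogp(50)"; python3 ang.py g3
```

```text
t: 13.65
ee_pos: [0.5052, 0.0514, 0.3049]
orientation: [0.121, 0.992, 0.02, -0.002]
force: [-0.6, 0.4, -0.4]
grip_width: 0.0599
gripper_force: 0.0
t: 14.07
ee_pos: [0.5078, 0.0504, 0.3092]
orientation: [0.122, 0.992, 0.019, 0.001]
force: [-0.3, -1.0, 3.0]
grip_width: 0.0163
gripper_force: 25.6
t 14.0667 tcp [0.5078 0.0504 0.3092] close 76.00959481741147 shift tool mm [1.1814 1.1466 1.5064] spin -0.01040518258852785 F [-0.294  -0.9794  2.9864] w 0.016349374118923145 gf 25.56152433156967
holes [[45.6, 27.8], [-87.0, 26.1], [-145.4, 28.1]]
centre off mm [ 1.6833 -2.2092] phase mod60 39.171412267796256 cost 1.0111081460006324
t: 14.53
ee_pos: [0.5418, 0.0415, 0.3246]
orientation: [0.122, 0.992, 0.021, -0.003]
force: [-7.3, 0.2, -0.7]
grip_width: 0.0163
gripper_force: 24.5
t: 14.95
ee_pos: [0.5789, 0.0327, 0.3085]
orientation: [0.122, 0.992, 0.02, -0.001]
force: [-6.5, -2.6, 6.9]
grip_width: 0.016
gripper_force: 29.2
t: 15.03
ee_pos: [0.5796, 0.0325, 0.3076]
orientation: [0.122, 0.992, 0.02, -0.0]
force: [-2.5, -2.8, 0.7]
grip_width: 0.0158
gripper_force: 29.2
t 15.0333 tcp [0.5796 0.0325 0.3076] close 75.9334796903105 shift tool mm [ 1.187   1.1235 -0.0581] spin -0.0865203096894902 F [-2.4773 -2.7769  0.7407] w 0.015773643800316078 gf 29.24098491668701
holes [[12.0, 26.4], [72.6, 29.6], [-53.8, 25.6], [-117.7, 27.3], [-175.6, 29.7]]
centre off mm [ 1.6815 -1.8564] phase mod60 7.6672474650945155 cost 1.3608903796440497
```

```bash
python3 -m crank '[[0.06,0,0,0,0],[0.06,0,0,0,0],[0.06,0,0,-0.02,0],[0.06,0,0,-0.04,0],[0.06,0,0,-0.03,0]]'
python3 ang.py s0
python3 -m crank '[[0.06,0,0,0,0],[0.06,0,0,0,0],[0.06,0,0,0,0],[0.06,0,0,0,0],[0.06,0,0,0,0]]' >/dev/null
python3 -m crank '[[0.06,0,0,0,0],[0.06,0,0,0,0],[0.06,0,0,0,0],[0.06,0,0,0,0],[0.06,0,0,0,0]]' >/dev/null
python3 ang.py s1
python3 -m crank '[[0.06,0,0,0,0],[0.06,0,0,0,0],[0.06,0,0,0,0],[0.06,0,0,0,0],[0.06,0,0,0,0]]' >/dev/null
python3 -m crank '[[0.06,0,0,0,0],[0.06,0,0,0,0],[0.06,0,0,0,0],[0.06,0,0,0,0],[0.06,0,0,0,0]]' >/dev/null
python3 ang.py s2; python3 -m crank '[[0.06,0,0,0,0],[0.06,0,0,0,0],[0.06,0,0,0,0],[0.06,0,0,0,0],[0.06,0,0,0,0]]' >/dev/null
python3 ang.py s3
```

```text
t: 15.5
ee_pos: [0.5783, 0.0301, 0.3993]
orientation: [0.121, 0.992, 0.022, 0.0]
force: [0.5, -0.7, 0.6]
grip_width: 0.06
gripper_force: 0.0
holes [[56.7, 28.2], [-3.9, 25.5], [-71.7, 25.5], [168.0, 29.8], [-135.1, 27.3]]
centre off mm [ 2.0462 -1.9091] phase mod60 51.1701072900331 cost 0.3216922180049955
holes [[46.7, 27.7], [-16.5, 25.7], [-81.5, 25.8], [-144.9, 27.9]]
centre off mm [ 1.8165 -1.6497] phase mod60 41.004774150961865 cost 0.308381975636708
holes [[46.2, 27.6], [-16.5, 25.7], [-82.2, 25.9], [-144.9, 27.9]]
centre off mm [ 1.7406 -1.6626] phase mod60 40.7493725664525 cost 0.24607538279153376
holes [[46.2, 27.6], [-16.5, 25.7], [-82.2, 25.9], [-144.8, 28.2]]
centre off mm [ 1.6833 -1.7175] phase mod60 40.83465332211573 cost 0.2998287640950996
```

```bash
python3 -c "
from h import *
for t in('r1','r3','s0','s3'):print(t,cv2.imread(f'pics/{t}.png')[226:236,240:250].max(2).min(),cv2.imread(f'pics/{t}.png')[226:236,240:250].max(2).mean())
gogp(50)"
python3 -m crank '[[0.06,0,-0.0001,0.03,0],[0.06,0,-0.001,0.03,0],[0.06,0,-0.001,0.025,0],[0.06,0,0,0.005,0],[0.06,0,0,0,0]]'
python3 -c "
from h import *
gogp(50)"
```

```text
r1 33 112.05
r3 41 109.81
s0 115 118.52
s3 114 118.1
t 17.7833 tcp [0.5782 0.0296 0.3972] close 76.01405004344288 shift tool mm [ 0.0078  0.3762 89.6116] spin -0.005949956557117275 F [-0.1802 -0.3029  0.2392] w 0.06028971370761035 gf 0.0
t: 18.2
ee_pos: [0.5772, 0.0313, 0.3056]
orientation: [0.122, 0.992, 0.02, -0.003]
force: [-0.5, -0.1, -0.0]
grip_width: 0.0597
gripper_force: 0.0
t 18.2 tcp [0.5772 0.0313 0.3056] close 76.00320344919474 shift tool mm [-1.4847  2.7687 -2.0773] spin -0.01679655080525322 F [-0.4907 -0.0896 -0.006 ] w 0.059679448940463675 gf 0.0
```

```bash
python3 -m crank '[[0.03,-0.001,0.0017,-0.002,0],[0.01,0,0,0,0],[0.01,0,0,0,0],[0.01,0,0,0,0],[0.01,0,0,0,0]]' 30
python3 ang.py h0
python3 -m crank '[[0.01,0.0059,0,-0.0059,0],[0.01,0.0069,0,-0.0048,0],[0.01,0.0076,0,-0.0035,0],[0.01,0,0,0,0],[0.01,0,0,0,0]]'
python3 ang.py h1; python3 -c "
from h import *
gogp(20)"
```

```text
t: 18.62
ee_pos: [0.5803, 0.0322, 0.311]
orientation: [0.122, 0.992, 0.02, 0.001]
force: [0.3, -1.3, 5.0]
grip_width: 0.016
gripper_force: 30.4
holes [[46.7, 27.7], [-16.5, 25.7], [-82.2, 25.9], [-144.1, 28.0]]
centre off mm [ 1.6778 -1.6986] phase mod60 41.1283577826847 cost 0.2512882533257998
t: 19.08
ee_pos: [0.5605, 0.0367, 0.325]
orientation: [0.122, 0.992, 0.02, 0.001]
force: [2.6, -1.2, 6.9]
grip_width: 0.0158
gripper_force: 30.4
holes [[22.0, 26.9], [80.4, 29.9], [-43.0, 25.2], [-110.0, 26.5], [-169.2, 29.5]]
centre off mm [ 2.2158 -1.8981] phase mod60 15.940381296454154 cost 0.9939224388641287
t 19.1333 tcp [0.5606 0.0367 0.325 ] close 75.99672688724327 shift tool mm [2.6134 1.2125 3.0827] spin -0.023273112756726277 F [ 2.7203 -1.1092  8.2063] w 0.015681911809685145 gf 30.517825484275818
```

```bash
python3 -m crank '[[0.01,0.0022,0,-0.0015,0],[0.01,0.0022,0,-0.0015,0],[0.01,0,0,0,0],[0.01,0,0,0,0],[0.01,0,0,0,0]]' 40
python3 ang.py h2; python3 ang.py h3;python3 -c "
from h import *
gogp(15)"
```

```text
t: 19.55
ee_pos: [0.5564, 0.0377, 0.3267]
orientation: [0.122, 0.992, 0.02, 0.001]
force: [4.4, -0.3, -1.4]
grip_width: 0.0154
gripper_force: 39.7
holes [[16.0, 26.5], [76.5, 28.9], [-49.8, 25.2], [-114.1, 26.7], [-174.5, 29.2]]
centre off mm [ 1.9522 -1.8805] phase mod60 10.871513662577666 cost 0.42139130893195387
holes [[16.0, 26.5], [76.5, 28.9], [-49.8, 25.2], [-114.1, 26.7], [-175.1, 29.5]]
centre off mm [ 2.0143 -1.9239] phase mod60 10.738678061892442 cost 0.6391534018595928
t 19.65 tcp [0.5564 0.0377 0.3267] close 76.02497818058683 shift tool mm [2.1403 1.2152 3.5262] spin 0.004978180586832082 F [ 5.3719  0.0079 -1.2543] w 0.01570213875030009 gf 39.725913405418396
```

```bash
python3 -m crank '[[0.01,0,0,0,0],[0.01,0,0,0,0],[0.01,0,0,0,0],[0.01,0,0,0,0],[0.01,0,0,0,0]]'
python3 ang.py h4; python3 -c "
from h import *
p,_=grab_frame('top');a=cv2.imread('pics/h4.png')[190:310,190:350];cv2.imwrite('pics/v7.png',np.hstack([cv2.resize(a,(400,300)),cv2.resize(p[190:340,180:380,::-1],(400,300))]))"
```

```text
t: 20.07
ee_pos: [0.5564, 0.0377, 0.3267]
orientation: [0.122, 0.992, 0.02, 0.001]
force: [5.4, -0.7, -1.0]
grip_width: 0.0153
gripper_force: 39.7
holes [[16.0, 26.5], [76.5, 28.9], [-49.2, 25.1], [-114.1, 26.7], [-174.2, 29.6]]
centre off mm [ 1.9687 -1.9488] phase mod60 11.046960486464986 cost 0.4064060571398401
```

View pics/v7.png

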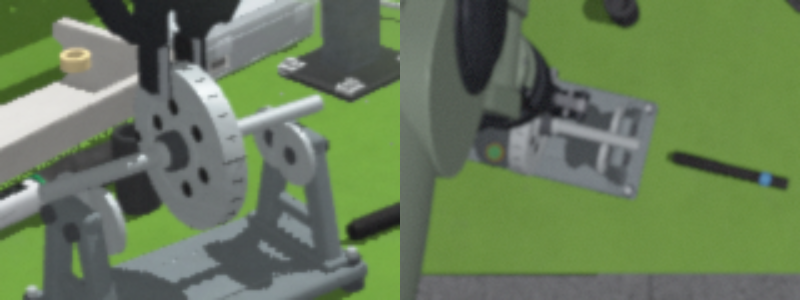

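The rim is held steady between the fingers at crop (170,75), and the marker lies in line with the shaft at (728,170). Handing in.

```bash
python3 -c "
from bench import finish_job
print(finish_job())"
```

```text
the job is handed in; nothing more can be done
None
```

I handed the job in at about 20 s: the marker lies in line with the shaft with its near end 30 mm from the stand's base, and the gripper is holding the rim with the heavy side straight down to within about 1°, taken as the midpoint of its two resting positions about 61° apart.

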